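Set the tension of the boiler cover's spring catch

TASK

The spring catch for the boiler's front cover has gone slack. Try it first by pressing the dome rivet at the middle of its steel tongue straight down with a steady 15 N, for about a second, before touching anything else; then shift the tension slide on the housing until that same steady 15 N press, held for about a second, sinks the tongue's tip just level with the step of the gauge post beside it. Never push on the tongue with more than 20 N, leave the tools on the shelf alone, and finish with the tongue let go and the slide left at its new setting.

Things in the scene. Friction and masses are not known exactly. Their poses are not given: they have to be found in the camera images.
- catch: The catch on its setting block, fixed to the shelf: aluminium base plate 310 (x -125 to +185) x 140 (y) x 10 mm, origin on its underside, z up. On its +x part stands a black housing (x +30 to +180, y -55 to +55 mm, top 83 mm above the shelf); the tongue sticks out of its face towards -x; the tension slide runs along a slot in its top.
- tongue (a joint): Bend of the tongue about its root, rad: 0 = level (rest), grows as the tip goes down, 0.39 = lowest stop. The tip is level with the gauge step at 0.13 (tip 17 mm down, rivet 8.5 mm down). As found the catch is too slack: 15 N sinks it well past the step.
- rivet_top (a point): Top of the dome rivet (steel, radius 9 mm, standing 7 mm above the tongue's middle line) at the middle of the tongue, 65 mm from its root; here the tongue is to be pressed. At block x = -35, y = 0, 69 mm above the shelf at rest; it moves down with the tongue.
- tongue_tip (a point): Top of the tongue's rolled tip, 130 mm from the root, 65 mm above the shelf at rest.
- gauge_step (a point): Centre of the top of the gauge post's step, 48 mm above the shelf: the height that the top of the tongue's tip should reach under 15 N. The steel post stands beside the tip (block x -101 to -83, y +17 to +41 mm); its thin back behind the step is 82 mm high.
- tension (a joint): Position of the tension slide, m: 0 = slack end, next to the tongue (block x +60 mm), growing to 0.095 = tight end, away from it (block x +155). Stiff-running, about 6 N; stays where left; found near the slack end. Tightening raises the hold force: hold force plus 0.6 N is proportional to (reading + 0.030), by a factor that differs each time. Right setting: anywhere from about 0.015 to 0.09.
- slide_grip (a point): Centre of the top of the tension slide's thumb piece: grey plastic block 14 (block x) x 26 (block y) x 24 mm high standing above the housing's slot, at y = 0, top 109 mm above the shelf. It rides on the tongue's tail, so it rises up to 20 mm and leans up to 20 mm towards the tongue while the tongue is pressed down.
- pipe_wrench: Bystander: chrome pipe wrench, about 210 x 60 x 18 mm, lying loose; origin under its middle, handle to its -x. Leave alone.
- pliers_a: Bystander: blue-handled pliers, about 170 x 65 x 12 mm, lying loose; origin under the pivot. Leave alone.
- pliers_b: Bystander: blue-handled pliers like the others. Leave alone.
- spirit_level: Bystander: aluminium spirit level, 24 x 400 (its y) x 50 mm, standing on edge; origin under its middle. Leave alone.
- tongue_root (a point): The steel tongue, a spring strip 130 mm long, 22 wide, 2 thick, level at rest 62 mm above the shelf; this point is its root in the housing's face (block x = +30, y = 0), tip 130 mm from it. It is preloaded: a light press on the rivet does not move it; beyond the hold force the rivet sinks about 1.9 mm per newton (0.03 rad per N; 2.2 N m per rad about the root), and it springs back when let go.

How it is judged (in metres and radians):
On the way, in this order (a step that is already met when the one before it is completed fails the run):
1. with the slide still as found, the rivet is pressed steadily with 15 N (within 1 N) for 0.4 s (contact force between the fingers and tongue_c1 between 14 and 16 N and value of joint tension below 0.0085 m), for 0.4 s.
2. after the slide is set, the rivet is pressed steadily with 15 N (within 1 N) for 0.5 s and the tongue's tip is then level with the gauge step (tongue at 0.13 rad within 0.025, about 3 mm at the tip) (contact force between the fingers and tongue_c1 between 14 and 16 N and value of joint tongue between 0.105 and 0.155 rad and value of joint tension above 0.0085 m), for 0.5 s.
At the end, for the whole second after the job is handed in: The tongue is let go and back level (within 0.015 rad), and the tension slide rests at its new setting (more than 8.5 mm from the slack end) (value of joint tongue below 0.015 rad and value of joint tension above 0.0085 m and velocity of joint tension between -0.005 and 0.005 m/s); the robot touches nothing.
It fails at once if the tongue (its strip or its rivet) is pressed with more than 20 N (contact force between anything else and tongue_c0 above 20 N or contact force between anything else and tongue_c1 above 20 N).
It fails at once if one of the tools on the shelf is moved more than 15 mm (distance of any of pipe_wrench, pliers_a, pliers_b, spirit_level from where it was at the start of the episode above 0.015 m).
It also fails if it takes over 72 s, if anything falls off the work surface, if the arm or the gripper's body presses on something with over 40 N, if the wrist force passes 120 N, or if a joint passes its speed limit or range.

ROBOT

A 6-joint arm with a two-finger parallel gripper is mounted at the origin on the work surface. World frame = base frame: x ahead of the robot, y to its left, z up, the work surface at z = 0. Lengths are in mm, angles in rad, forces in N, time in s.
With the tool pointing down it reaches from about 400 to 925 mm from the base axis. Payload 12.5 kg.
Tool frame: the origin (TCP) lies on the mounting face of the last link; the fingertips stand 190 mm ahead of it and the grasp point (between the pads) lies 171 mm ahead of it; z points along the fingers, y is the line along which they close (so a half turn about z gives the same grasp; the last joint's range is limited). The gripper opens to 95 mm and grips with 3 to 60 N. Pads are 20 mm wide; open, the fingers measure 119 mm over their backs; the gripper's body (75 mm by 180 mm) begins 59 mm behind the grasp point.
Start: joints at [-1.26, 0.491, 1.559, -0, 1.092, -0.106], TCP at [253.041, -571.485, 404.761] pointing down, gripper open.
Joint ranges: [-3.1, 3.1], [-0.84, 2.19], [0.05, 2.79], [-1.13, 4.28], [0.06, 2.93], [-2.69, 2.69]. Speed limits (rad/s): [2.22, 2.22, 2.79, 3.14, 3.14, 3.14].

INTERFACE

Orientations are given as [roll, pitch, yaw] about the fixed x, y, z axes, in that order (R = Rz(yaw) Ry(pitch) Rx(roll)).
In Python, from cell import env gives the robot as it stands.
- The arm moves only by the tool carry_out, never from a script. Its argument "series" is a list of rows, each a list of 5 numbers: the shift along the tool's x, y, z in m, then the turn about the tool's z in degrees, then the opening, from 0 (shut) to 1 (fully open). A call has 1 to 20 rows; each row is the pose to reach, as a shift and turn from the pose commanded when the call began, along the tool's axes at that moment; what a row does not reach only later rows make up. A row lasts 1/8 s, in which the tool goes at most 62.5 mm and 10.7 degrees, less where a joint would pass 70% of its speed; a pose out of reach is approached as far as the arm can. A call with a gripper value outside its range is refused whole. The fingers move at their own pace and stop on an object; the grip force is fixed at half the most. Time passes only in rows, so rows that repeat a pose let the fingers close. It gives the time, the measured TCP pose, the force, the opening and the grip force at its end, in the units of the state.
- env.state(): the state, without advancing time (a new reading comes with each control period).
- env.read_camera(name): name is "scene" or "side" or "wrist"; returns (picture, depth): 384x512x3 uint8, red, green, blue; 384x512 float32, mm along the optical axis (not along the pixel's ray), 0 where there is no reading.
- env.get_calibration(name): a dict with "intrinsics" (3x3 intrinsics, pixels), "D" ([k1, k2, p1, p2, k3] as OpenCV has them; the pictures are not rectified), "cam_to_world" (4x4, takes a point from camera to world coordinates); the wrist camera has in their place "T_tool_cam" (4x4, takes a point from camera to tool coordinates, whose origin is the TCP and whose axes are the flange's). Camera axes: x right, y up, looking along -z (the intrinsics and any distortion apply to the point x, -y, -z); pixel columns grow to the right and rows downward; lengths in mm; the calibration is good to about 2 mm. A picture is of the moment at which its call begins: read the wrist's pose just before it. get_calibration takes no time and is no camera call.
- env.job_done(): hands the job in; it is judged then, once.
The state is a dict: "t": time; "joints": joint angles; "qvel": joint speeds; "tau": joint torques, N m; "eef_pos": TCP position; "tcp_rot": TCP orientation; "ft_force": force on the tool from outside, world axes, zero at the start; "moment": the same for the moment, N m; "opening": opening from 0.0 (shut) to 1.0 (fully open); "grip_force": force on a finger pad.
Only numpy, scipy, OpenCV 4.12 (cv2) and the standard library are available. Lean on these libraries where they do the work, as an engineer would, in place of code of your own. Each camera call takes 0.05 s, during which the arm holds its last target. There are 200 camera calls.

## Working session

There is one attempt and no reset: what is moved stays moved. The work goes in short steps, Python scripts to look and compute and a tool call to move; the robot and the scene stay as the last step left them, time stands still between calls to the robot, and variables do not carry over. Pictures are saved under pics/ and viewed, at most 10 in all, crops included, and the job is handed in when it is done.

Besides the shell and the picture viewer there is one more tool, called after "Call:" as name(argument=value, ...), one argument or row to a line, values as JSON. carry_out: Moves the arm, as the interface text tells. Its arguments: {"type":"object","properties":{"series":{"type":"array","items":{"type":"array","items":{"type":"number"}}}},"required":["series"]}

```bash
mkdir -p pics; ls; python3 - <<'E'
from cell import env
import cv2,numpy as np
for n in("scene","side"):
    p,d=env.read_camera(n); cv2.imwrite(f"pics/{n}0.png",p[:,:,::-1]); np.savez(f"{n}0.npz",p=p,d=d)
    c=env.get_calibration(n);print(n,{k:np.round(v,3).tolist() for k,v in c.items()})
print(env.get_calibration("wrist"));print(env.state())
E
```

```text
pics
scene {'intrinsics': [[385.937, 0.0, 262.422], [0.0, 385.937, 194.301], [0.0, 0.0, 1.0]], 'D': [0.004, 0.0, 0.0, 0.0, 0.0], 'cam_to_world': [[0.387, -0.624, 0.679, 1448.667], [0.922, 0.27, -0.278, -362.194], [-0.01, 0.733, 0.68, 985.877], [0.0, 0.0, 0.0, 1.0]]}
side {'intrinsics': [[471.78, 0.0, 251.366], [0.0, 471.78, 190.547], [0.0, 0.0, 1.0]], 'D': [0.032, 0.0, 0.0, 0.0, 0.0], 'cam_to_world': [[-0.99, 0.082, -0.112, 426.093], [-0.139, -0.577, 0.805, 1055.452], [0.001, 0.813, 0.583, 846.308], [0.0, 0.0, 0.0, 1.0]]}
{'intrinsics': array([[281.90002391,   0.        , 253.00739901],
       [  0.        , 281.90002391, 192.47830353],
       [  0.        ,   0.        ,   1.        ]]), 'D': array([-0.05978682,  0.        ,  0.        ,  0.        ,  0.        ]), 'T_tool_cam': array([[-4.38338440e-04,  9.61443301e-01,  2.75002885e-01,
         7.78447733e+01],
       [ 9.99999693e-01,  2.42805152e-04,  7.45064614e-04,
         4.57384236e-01],
       [ 6.49565265e-04,  2.75003127e-01, -9.61443112e-01,
         2.05438076e+01],
       [ 0.00000000e+00,  0.00000000e+00,  0.00000000e+00,
         1.00000000e+00]])}
{'t': 0.1, 'joints': array([-1.25957310e+00,  4.91496719e-01,  1.55936402e+00, -3.54987135e-05,
        1.09168432e+00, -1.05564828e-01]), 'qvel': array([-0.00045194, -0.00246642, -0.001357  ,  0.00028534, -0.000743  ,
        0.0010928 ]), 'tau': array([ 2.55830113e-03, -6.13626337e+01, -2.58605146e+01,  6.94085285e-02,
        4.70322242e-02, -3.37046947e-05]), 'eef_pos': array([ 253.04874593, -571.46130256,  404.23011818]), 'tcp_rot': array([-3.14064223e+00, -6.90433175e-05,  4.16804406e-01]), 'ft_force': array([-0.20119769, -0.14491881, -0.19436709]), 'moment': array([ 0.00688373, -0.01306651,  0.02533221]), 'grip_force': 0.0, 'opening': 0.9965991730181959}
```

View pics/scene0.png

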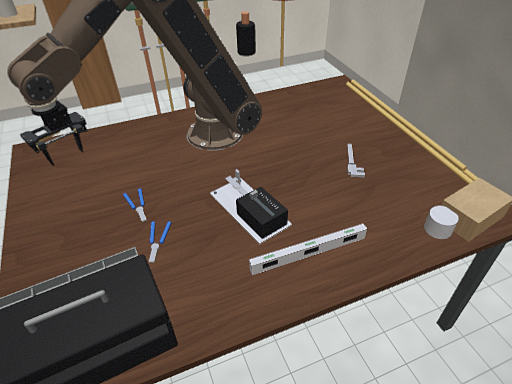

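View pics/side0.png

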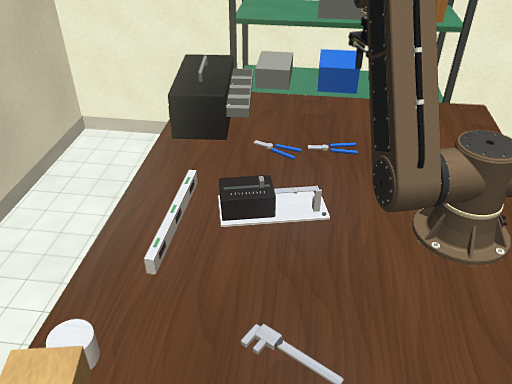

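The scene view shows the catch with its housing at about (262,210) and the gauge post at (237,175). In the side view the housing is at (247,197), with the tongue running right to the post at (318,197). I'll fit the pose from depth.

```bash
cat > h.py <<'E'
import numpy as np,cv2
def cloud(d,c,T):
    v,u=np.nonzero(d>0); z=d[v,u]
    n=cv2.undistortPoints(np.stack([u,v],1).astype(float).reshape(-1,1,2),c["intrinsics"],c["D"]).reshape(-1,2)
    P=np.stack([n[:,0]*z,-n[:,1]*z,-z],1)@T[:3,:3].T+T[:3,3]
    return u,v,P
E
python3 - <<'E'
from cell import env
from h import *
for n,(a,b,e,f) in dict(scene=(205,165,295,245),side=(210,170,335,230)).items():
    z=np.load(n+"0.npz");c=env.get_calibration(n);u,v,P=cloud(z["d"],c,c["cam_to_world"])
    s=(u>a)&(u<e)&(v>b)&(v<f);u,v,P=u[s],v[s],P[s];col=z["p"][v,u].astype(int)
    print(n,np.histogram(P[:,2],np.arange(-10,125,5)))
    dark=col.max(1)<70
    t=dark&(P[:,2]>77)&(P[:,2]<90);r=cv2.minAreaRect(P[t][:,:2].astype(np.float32));print("housing",t.sum(),r,P[t].mean(0))
    w=(col.min(1)>120)&(P[:,2]>4)&(P[:,2]<18);r=cv2.minAreaRect(P[w][:,:2].astype(np.float32));print("plate",w.sum(),r,cv2.boxPoints(r))
    h=(P[:,2]>92);print("grip",h.sum(),P[h].mean(0),P[h].max(0),P[h].min(0))
    m=(~dark)&(P[:,2]>55)&(P[:,2]<92);print("mid",m.sum());print(np.round(np.c_[P[m],col[m]]).astype(int)[::max(1,m.sum()//25)].tolist())
E
```

```text
scene (array([ 162, 2875, 1197,  618,  254,   52,   51,   58,   54,   50,   58,
         61,   68,   77,  156,   65,   62,  232,  771,   34,   10,   11,
         10,   19,    1,    0]), array([-10,  -5,   0,   5,  10,  15,  20,  25,  30,  35,  40,  45,  50,
        55,  60,  65,  70,  75,  80,  85,  90,  95, 100, 105, 110, 115,
       120]))
housing 855 ((591.9647827148438, -17.03082275390625), (152.30972290039062, 112.0105972290039), 14.420075416564941) [600.5112639  -19.32946549  81.50707541]
plate 861 ((517.6168212890625, -36.4461669921875), (313.0696716308594, 141.83499145507812), 14.089184761047363) [[ 348.52728     -5.7675858]
 [ 383.05447   -143.3359   ]
 [ 686.70636    -67.12475  ]
 [ 652.1792      70.44357  ]]
grip 49 [553.13176921 -27.73278516 102.3133574 ] [560.72883942 -12.9358928  110.23708413] [543.20887324 -39.79042     92.06972142]
mid 321
[[380, -34, 77, 131, 125, 127], [381, -35, 65, 103, 90, 82], [399, -29, 67, 115, 113, 114], [399, -30, 58, 109, 108, 107], [403, -66, 63, 187, 191, 203], [417, -52, 64, 185, 189, 200], [422, -61, 62, 184, 187, 200], [435, -47, 63, 1
[... 1523 characters left out ...]
 97], [554, -15, 89, 80, 82, 80], [401, -76, 62, 209, 218, 229], [613, -11, 83, 89, 99, 99], [564, -24, 78, 72, 72, 71], [433, -67, 62, 208, 215, 229], [645, 0, 84, 92, 102, 101], [501, -56, 59, 178, 175, 180], [449, -48, 69, 223, 231, 231], [398, -67, 61, 200, 206, 216], [486, -46, 63, 200, 207, 216], [432, -54, 63, 200, 206, 216], [514, -39, 62, 134, 138, 143], [463, -44, 64, 196, 202, 210], [412, -52, 63, 174, 176, 183], [511, -9, 80, 135, 138, 143], [462, -40, 63, 198, 205, 214], [393, -24, 82, 154, 153, 148], [511, -2, 82, 83, 84, 88], [459, -38, 62, 135, 130, 124], [598, 12, 80, 164, 168, 172], [387, -28, 72, 144, 137, 129], [395, -25, 67, 142, 136, 126], [388, -27, 60, 144, 140, 132]]
```

Both views agree. The block origin is near (489,-42) with a yaw of 14.2°, which puts the rivet near (455,-51) and the thumb piece near (549,-25). I'll move above the rivet with the fingers shut and tool y along block x, then look from there.

Call:
carry_out(
  series=[
    [0.1,-0.1,0,-10,0],
    [0.3957,-0.3941,0.06,-80.3,0],
    [0.3957,-0.3941,0.06,-80.3,0],
    [0.3957,-0.3941,0.06,-80.3,0],
    [0.3957,-0.3941,0.06,-80.3,0],
    [0.3957,-0.3941,0.06,-80.3,0],
    [0.3957,-0.3941,0.06,-80.3,0],
    [0.3957,-0.3941,0.06,-80.3,0],
    [0.3957,-0.3941,0.06,-80.3,0],
    [0.3957,-0.3941,0.06,-80.3,0],
    [0.3957,-0.3941,0.06,-80.3,0],
    [0.3957,-0.3941,0.06,-80.3,0],
    [0.3957,-0.3941,0.06,-80.3,0],
    [0.3957,-0.3941,0.06,-80.3,0],
    [0.3957,-0.3941,0.06,-80.3,0],
  ],
)

```text
t: 1.98
eef_pos: [455.3, -51.3, 344.8]
tcp_rot: [3.141, 0.0, 1.818]
ft_force: [0.1, -0.2, -0.2]
opening: 0.005
grip_force: 0.0
```

```bash
cat >> h.py <<'E'
from scipy.spatial.transform import Rotation as R
def wristT(s,c):
    T=np.eye(4);T[:3,:3]=R.from_euler("xyz",s["tcp_rot"]).as_matrix();T[:3,3]=s["eef_pos"];return T@c["T_tool_cam"]
E
python3 - <<'E'
from cell import env
from h import *
s=env.state();p,d=env.read_camera("wrist");c=env.get_calibration("wrist");np.savez("w1.npz",p=p,d=d,T=wristT(s,c))
cv2.imwrite("pics/w1.png",p[:,:,::-1]);print(s)
E
```

```text
{'t': 1.975, 'joints': array([-2.56512069e-01,  3.40430962e-01,  2.02419456e+00, -1.08158337e-04,
        7.76760535e-01, -5.03228513e-01]), 'qvel': array([ 0.00674613, -0.00020592, -0.0009602 , -0.00147089, -0.00035506,
       -0.0005761 ]), 'tau': array([-1.43773947e-01, -4.43443251e+01, -1.92522866e+01,  3.59875406e-02,
        7.10660289e-02, -2.11938146e-03]), 'eef_pos': array([455.25747136, -51.28686173, 344.77901481]), 'tcp_rot': array([3.14144824e+00, 1.66062391e-04, 1.81758989e+00]), 'ft_force': array([ 0.07271948, -0.15210219, -0.17429838]), 'moment': array([-0.00138419, -0.12446614, -0.02735145]), 'grip_force': 0.0, 'opening': 0.004662932231776461}
```

View pics/w1.png

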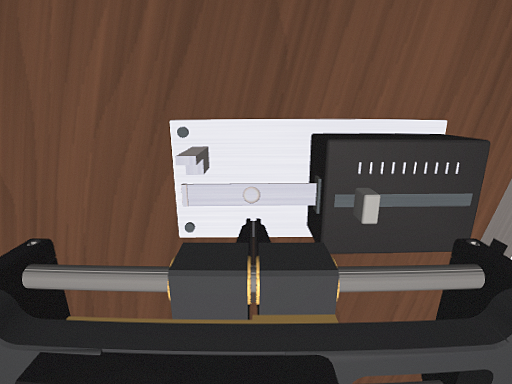

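The wrist view shows the rivet circle at about (251,194), the shut fingertips at (253,220), and the thumb piece at about (367,205), with its top face being the light quad. I'll cast rays for both.

```bash
python3 - <<'E'
from cell import env
from h import *
z=np.load("w1.npz");c=env.get_calibration("wrist");T=z["T"];p=z["p"];d=z["d"]
def ray(uv,h):
    n=cv2.undistortPoints(np.float64([[uv]]),c["intrinsics"],c["D"])[0,0]
    r=T[:3,:3]@[n[0],-n[1],-1];o=T[:3,3];return o+r*(h-o[2])/r[2]
g=cv2.cvtColor(p,cv2.COLOR_RGB2GRAY)
k=cv2.HoughCircles(cv2.resize(g[175:213,230:275],None,fx=4,fy=4,interpolation=2),cv2.HOUGH_GRADIENT,1,50,param1=80,param2=15,minRadius=20,maxRadius=50)
print(k)
if k is not None:
    x,y,r=k[0,0];print("rivet",ray((x/4+230-.4,y/4+175-.4),65),r/4)
u,v,P=cloud(d,c,T)
ex=np.array([np.cos(.248),np.sin(.248)]);ey=np.array([-ex[1],ex[0]])
s=(P[:,2]>75)&(P[:,2]<90)&(u>300)&(u<500)&(v>130)&(v<255)&(g[v,u]<60)
r=cv2.minAreaRect(P[s][:,:2].astype(np.float32));print("housing",r,np.median(P[s][:,2]))
o=np.array(r[0])-105*ex
for nm,mk in dict(grip=(P[:,2]>104)&(P[:,2]<114)&(u>345)&(u<395)&(v>170)&(v<230)).items():
    q=(P[mk][:,:2]-o)@np.c_[ex,ey];print(nm,mk.sum(),q.min(0),q.max(0),np.median(P[mk][:,2]),P[mk][:,:2].mean(0))
mk=(P[:,2]>59)&(P[:,2]<66)&(u>180)&(u<318)&(v>178)&(v<212);q=(P[mk][:,:2]-o)@np.c_[ex,ey]
print("tongue",q.min(0),q.max(0),np.median(P[mk][:,2]),np.polyfit(q[:,0],q[:,1],1)); print("origin",o,"rivet pred",o-35*ex)
E
```

```text
[[[87.5 79.5 34.3]]]
rivet [453.84934354 -50.42867802  65.        ] 8.575
housing ((588.5665283203125, -15.728797912597656), (150.35943603515625, 109.6366958618164), 14.571657180786133) 82.36523647588385
grip 536 [ 56.2179454  -13.48144826] [70.82600949 12.44058146] 108.26648293232509 [547.88186752 -25.82107779]
tongue [-102.0080073   -18.50643667] [28.20511664 14.77455137] 62.54808116963932 [ 0.00480856 -0.80023915]
origin [486.77897272 -41.50269021] rivet pred [452.84978751 -50.09398764]
```

Call:
carry_out(
  series=[
    [0.0012,-0.0012,0.02,0,0],
    [0.0012,-0.0012,0.045,0,0],
    [0.0012,-0.0012,0.065,0,0],
    [0.0012,-0.0012,0.078,0,0],
    [0.0012,-0.0012,0.082,0,0],
    [0.0012,-0.0012,0.082,0,0],
    [0.0012,-0.0012,0.083,0,0],
    [0.0012,-0.0012,0.084,0,0],
    [0.0012,-0.0012,0.085,0,0],
    [0.0012,-0.0012,0.086,0,0],
    [0.0012,-0.0012,0.087,0,0],
    [0.0012,-0.0012,0.088,0,0],
    [0.0012,-0.0012,0.089,0,0],
    [0.0012,-0.0012,0.09,0,0],
    [0.0012,-0.0012,0.09,0,0],
    [0.0012,-0.0012,0.09,0,0],
  ],
)

```text
t: 4.03
eef_pos: [453.8, -50.1, 254.8]
tcp_rot: [-3.141, 0.0, 1.818]
ft_force: [-1.9, -0.5, 6.4]
opening: 0.006
grip_force: 3.0
```

```bash
python3 -c "
from cell import env
s=env.state();print(s['eef_pos'],s['ft_force'],s['moment'])"
```

```text
[453.77631265 -50.10883774 254.8014691 ] [-1.93552014 -0.51293216  6.39176092] [-0.16996734  0.26120382 -0.01959368]
```

Call:
carry_out(
  series=[
    [0,0,0.0015,0,0],
    [0,0,0.003,0,0],
    [0,0,0.0045,0,0],
    [0,0,0.006,0,0],
    [0,0,0.0075,0,0],
    [0,0,0.009,0,0],
    [0,0,0.0105,0,0],
    [0,0,0.0115,0,0],
    [0,0,0.012,0,0],
    [0,0,0.012,0,0],
  ],
)

```text
t: 5.28
eef_pos: [454.0, -50.0, 243.2]
tcp_rot: [3.141, 0.001, 1.818]
ft_force: [-1.4, 1.3, 13.3]
opening: 0.003
grip_force: 6.1
```

```bash
python3 -c "
from cell import env
s=env.state();print(s['eef_pos'],s['ft_force'],s['moment'])"
```

```text
[454.02906066 -50.04498608 243.18170108] [-1.39307352  1.25778853 13.34218992] [ 0.23996005  0.05898973 -0.01563242]
```

Call:
carry_out(
  series=[
    [0,0,0.001,0,0],
    [0,0,0.002,0,0],
    [0,0,0.0023,0,0],
    [0,0,0.0023,0,0],
    [0,0,0.0023,0,0],
    [0,0,0.0023,0,0],
    [0,0,0.0023,0,0],
    [0,0,0.0023,0,0],
    [0,0,0.0023,0,0],
    [0,0,0.0023,0,0],
    [0,0,0.0023,0,0],
    [0,0,0.0023,0,0],
  ],
)

```text
t: 6.78
eef_pos: [454.2, -50.0, 241.1]
tcp_rot: [3.14, 0.001, 1.818]
ft_force: [-0.6, 2.9, 13.6]
opening: 0.003
grip_force: 6.8
```

```bash
python3 -c "
from cell import env
s=env.state();print(s['eef_pos'],s['ft_force'],s['moment'])"
```

```text
[454.16386774 -49.98837197 241.07726729] [-0.58049071  2.85400198 13.56448117] [ 0.37092957 -0.08968284  0.00606448]
```

Sideways load grew during the press, and the thumb piece rises and leans under the gripper's long body. I'll lift off, turn the tool 90° so the body is clear of it, and repeat the press.

Call:
carry_out(
  series=[
    [0,0,-0.006,0,0],
    [0,0,-0.015,0,0],
    [0,0,-0.03,0,0],
    [0,0,-0.06,10,0],
    [0,0,-0.06,90,0],
    [0,0,-0.06,90,0],
    [0,0,-0.06,90,0],
    [0,0,-0.06,90,0],
    [0,0,-0.06,90,0],
    [0,0,-0.06,90,0],
    [0,0,-0.06,90,0],
    [0,0,-0.06,90,0],
    [0,0,-0.06,90,0],
    [0,0,-0.04,90,0],
    [0,0,-0.025,90,0],
    [0,0,-0.022,90,0],
    [0,0,-0.022,90,0],
  ],
)

```text
t: 8.9
eef_pos: [454.0, -50.1, 262.5]
tcp_rot: [3.142, 0.0, 0.248]
ft_force: [0.1, 0.5, -0.7]
opening: 0.007
grip_force: 0.0
```

```bash
python3 -c "
from cell import env
import cv2
s=env.state();print(s['eef_pos'],s['tcp_rot'],s['ft_force'],s['moment'])
p,d=env.read_camera('side');cv2.imwrite('pics/s2.png',cv2.resize(p[120:240,200:350,::-1],None,fx=5,fy=5))"
```

```text
[453.95280503 -50.08806192 262.52503515] [3.14158827e+00 1.37677974e-04 2.48459173e-01] [ 0.08038512  0.48338703 -0.68807846] [ 0.00608278  0.00352461 -0.00981339]
```

View pics/s2.png

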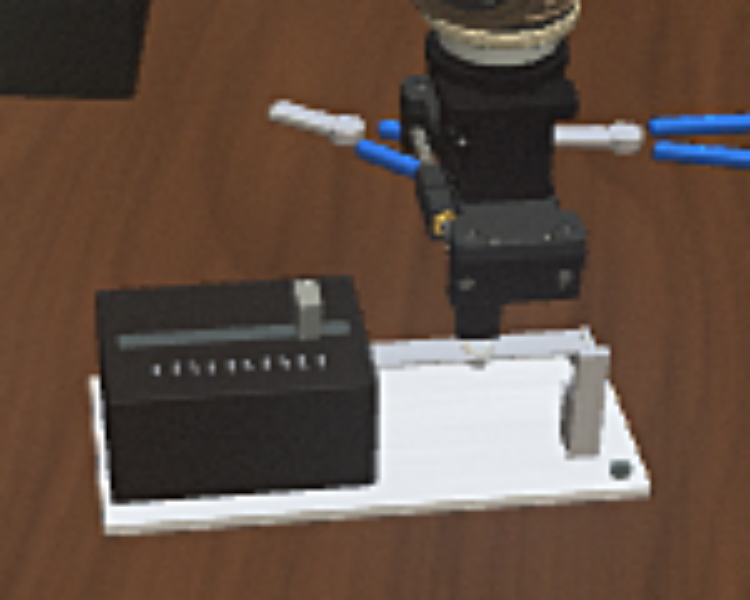

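The side view shows the gripper body well clear of the thumb piece (308,305), with the fingertips at (478,330) just above the rivet. I'll press again.

Call:
carry_out(
  series=[
    [0,0,0.0015,0,0],
    [0,0,0.003,0,0],
    [0,0,0.004,0,0],
    [0,0,0.005,0,0],
    [0,0,0.0065,0,0],
    [0,0,0.008,0,0],
    [0,0,0.0095,0,0],
    [0,0,0.011,0,0],
    [0,0,0.0125,0,0],
    [0,0,0.014,0,0],
    [0,0,0.0155,0,0],
    [0,0,0.017,0,0],
    [0,0,0.018,0,0],
    [0,0,0.019,0,0],
    [0,0,0.019,0,0],
    [0,0,0.019,0,0],
  ],
)

```text
t: 10.95
eef_pos: [454.0, -50.1, 243.9]
tcp_rot: [3.141, -0.001, 0.248]
ft_force: [-1.7, 0.7, 11.7]
opening: 0.005
grip_force: 5.9
```

```bash
python3 -c "
from cell import env
s=env.state();print(s['eef_pos'],s['ft_force'],s['moment'])"
```

```text
[453.99149802 -50.0612845  243.91669546] [-1.65117084  0.69425254 11.68465064] [ 0.14867078  0.24162494 -0.00984913]
```

Call:
carry_out(
  series=[
    [0,0,0.001,0,0],
    [0,0,0.002,0,0],
    [0,0,0.003,0,0],
    [0,0,0.004,0,0],
    [0,0,0.004,0,0],
    [0,0,0.004,0,0],
  ],
)

```text
t: 11.7
eef_pos: [454.3, -50.0, 240.2]
tcp_rot: [3.141, -0.002, 0.247]
ft_force: [-0.3, 3.0, 14.7]
opening: 0.004
grip_force: 7.1
```

```bash
python3 -c "
from cell import env
s=env.state();print(s['eef_pos'],s['ft_force'],s['moment'])"
```

```text
[454.25719746 -49.9795786  240.16665238] [-0.29245417  3.04383844 14.65855201] [ 0.60036593 -0.07579554  0.0100123 ]
```

Call:
carry_out(
  series=[
    [0,0,0.0002,0,0],
    [0,0,0.0002,0,0],
    [0,0,0.0002,0,0],
    [0,0,0.0002,0,0],
    [0,0,0.0002,0,0],
    [0,0,0.0002,0,0],
    [0,0,0.0002,0,0],
    [0,0,0.0002,0,0],
  ],
)

```text
t: 12.7
eef_pos: [454.3, -50.0, 240.0]
tcp_rot: [3.141, -0.002, 0.247]
ft_force: [0.4, 3.4, 14.9]
opening: 0.004
grip_force: 7.2
```

```bash
python3 - <<'E'
from cell import env
from h import *
s=env.state();print(s['eef_pos'],s['ft_force'],s['moment'])
p,d=env.read_camera("side");print(env.state()['ft_force'])
cv2.imwrite('pics/s3.png',cv2.resize(p[120:240,200:350,::-1],None,fx=5,fy=5))
E
```

```text
[454.28704863 -49.96800613 239.99299352] [ 0.35686218  3.38415895 14.87839478] [ 0.59512974 -0.06146785  0.00097117]
[ 0.46570447  3.48010566 14.92656827]
```

View pics/s3.png

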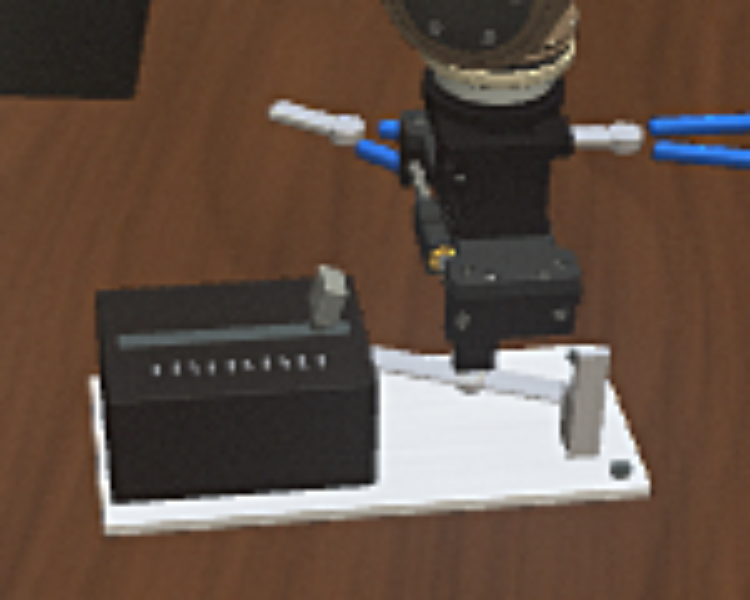

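The side view shows the tongue sunk, with its tip at (560,395) below the step, and the thumb piece leaning. The 15 N trial is held. With θ≈0.30 the hold force is about 4.4 N, so the slide should go to about 44 mm. I'll let go and grip the thumb piece.

Call:
carry_out(
  series=[
    [0,0,-0.006,0,0],
    [0,0,-0.015,0,0],
    [0,0,-0.03,0,0],
    [0,0,-0.08,0,1],
    [0,0,-0.11,0,1],
    [0.05,0,-0.11,0,1],
    [0.097,-0.0005,-0.11,0,1],
    [0.097,-0.0005,-0.11,0,1],
    [0.097,-0.0005,-0.11,0,1],
    [0.097,-0.0005,-0.08,0,1],
    [0.097,-0.0005,-0.055,0,1],
    [0.097,-0.0005,-0.043,0,1],
    [0.097,-0.0005,-0.041,0,1],
    [0.097,-0.0005,-0.041,0,1],
    [0.097,-0.0005,-0.041,0,0],
    [0.097,-0.0005,-0.041,0,0],
    [0.097,-0.0005,-0.041,0,0],
    [0.097,-0.0005,-0.041,0,0],
    [0.097,-0.0005,-0.041,0,0],
    [0.097,-0.0005,-0.041,0,0],
  ],
)

```text
t: 15.25
eef_pos: [547.8, -25.8, 280.2]
tcp_rot: [3.142, 0.0, 0.248]
ft_force: [-0.6, 0.4, 0.1]
opening: 0.422
grip_force: 0.0
```

```bash
python3 -c "
from cell import env
s=env.state();print(s['eef_pos'],s['ft_force'],s['moment'])"
```

```text
[547.79961961 -25.82625777 280.19796091] [-0.557004    0.38673525  0.1053004 ] [-0.01109316  0.01684229 -0.01254747]
```

Still closing; the block should stop the fingers at about 0.27.

Call:
carry_out(
  series=[
    [0,0,0,0,0],
    [0,0,0,0,0],
    [0,0,0,0,0],
    [0,0,0,0,0],
  ],
)

```text
t: 15.75
eef_pos: [547.9, -26.3, 280.2]
tcp_rot: [3.141, -0.0, 0.248]
ft_force: [1.1, -5.9, -0.7]
opening: 0.272
grip_force: 30.0
```

Gripped at 26 mm. I'll draw the slide 40 mm towards the tight end.

Call:
carry_out(
  series=[
    [0.003,0.0003,0,0,0],
    [0.007,0.0005,0,0,0],
    [0.012,0.0005,0,0,0],
    [0.017,0.0005,0,0,0],
    [0.022,0.0005,0,0,0],
    [0.027,0.0005,0,0,0],
    [0.032,0.0005,0,0,0],
    [0.036,0.0005,0,0,0],
    [0.039,0.0005,0,0,0],
    [0.0405,0.0005,0,0,0],
    [0.0405,0.0005,0,0,0],
    [0.0405,0.0005,0,0,0],
  ],
)

```text
t: 17.25
eef_pos: [586.7, -16.6, 280.1]
tcp_rot: [-3.141, 0.002, 0.248]
ft_force: [-5.4, -2.6, 2.5]
opening: 0.267
grip_force: 30.0
```

Call:
carry_out(
  series=[
    [0,0,0,0,1],
    [0,0,0,0,1],
    [0,0,0,0,1],
    [0,0,0,0,1],
    [0,0,0,0,1],
    [0,0,0,0,1],
    [0,0,-0.03,0,1],
    [0,0,-0.06,0,0],
    [-0.06,0,-0.06,0,0],
    [-0.12,0,-0.06,0,0],
    [-0.1375,0,-0.06,0,0],
    [-0.1375,0,-0.06,0,0],
    [-0.1375,0,-0.06,0,0],
    [-0.1375,0,-0.06,0,0],
    [-0.1375,0,-0.06,0,0],
    [-0.1375,0,-0.06,0,0],
  ],
)

```text
t: 19.25
eef_pos: [454.1, -50.0, 340.1]
tcp_rot: [3.142, 0.0, 0.248]
ft_force: [-0.5, -0.1, 0.4]
opening: 0.109
grip_force: 0.0
```

```bash
python3 - <<'E'
from cell import env
from h import *
s=env.state();print(s['eef_pos'],s['ft_force'],s['opening'])
p,d=env.read_camera("side")
cv2.imwrite('pics/s4.png',cv2.resize(p[120:240,200:350,::-1],None,fx=5,fy=5))
c=env.get_calibration("side");u,v,P=cloud(d,c,c["cam_to_world"]);h=(u>210)&(u<275)&(v>165)&(v<205)&(P[:,2]>92)&(P[:,2]<115)
ex=np.array([np.cos(.248),np.sin(.248)]);ey=np.array([-ex[1],ex[0]]);q=(P[h][:,:2]-[486.8,-41.5])@np.c_[ex,ey];print(h.sum(),q.mean(0),q.min(0),q.max(0))
z=np.load("side0.npz");u,v,P=cloud(z["d"],c,c["cam_to_world"]);h=(u>210)&(u<275)&(v>165)&(v<205)&(P[:,2]>92)&(P[:,2]<115);q=(P[h][:,:2]-[486.8,-41.5])@np.c_[ex,ey];print("before",h.sum(),q.mean(0))
E
```

```text
[454.11869592 -49.96882606 340.06756646] [-0.48382902 -0.09912097  0.369892  ] 0.10948940982512229
49 [105.05544593   5.00883451] [ 97.65320141 -12.77064465] [111.42347494  15.69387518]
before 53 [65.08049869  5.13612302]
```

View pics/s4.png

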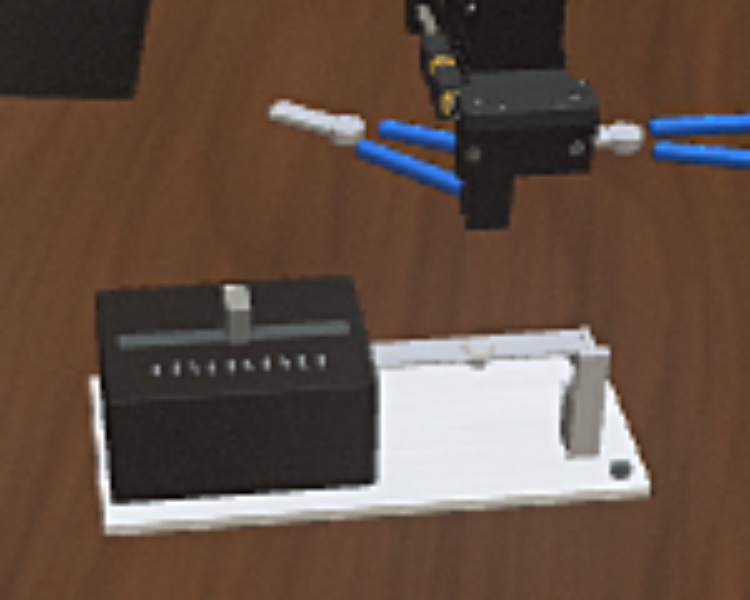

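The side view shows the slide now at (238,310), 40 mm along, the tongue level and the fingers clear. Now the press test.

Call:
carry_out(
  series=[
    [0,0,0.03,0,0],
    [0,0,0.055,0,0],
    [0,0,0.07,0,0],
    [0,0,0.077,0,0],
    [0,0,0.079,0,0],
    [0,0,0.08,0,0],
    [0,0,0.0805,0,0],
    [0,0,0.081,0,0],
    [0,0,0.0815,0,0],
    [0,0,0.082,0,0],
    [0,0,0.083,0,0],
    [0,0,0.084,0,0],
    [0,0,0.085,0,0],
    [0,0,0.085,0,0],
    [0,0,0.085,0,0],
  ],
)

```text
t: 21.18
eef_pos: [453.8, -50.1, 255.8]
tcp_rot: [3.141, -0.0, 0.248]
ft_force: [-2.2, -0.5, 10.8]
opening: 0.005
grip_force: 5.3
```

```bash
python3 -c "
from cell import env
s=env.state();print(s['eef_pos'],s['ft_force'],s['moment'])"
```

```text
[453.78838366 -50.11515764 255.77290944] [-2.16661757 -0.49910708 10.81266036] [-0.06365764  0.52836334  0.03248773]
```

Call:
carry_out(
  series=[
    [0,0,0.001,0,0],
    [0,0,0.002,0,0],
    [0,0,0.003,0,0],
    [0,0,0.004,0,0],
    [0,0,0.005,0,0],
    [0,0,0.0055,0,0],
    [0,0,0.0055,0,0],
    [0,0,0.0055,0,0],
    [0,0,0.0055,0,0],
  ],
)

```text
t: 22.3
eef_pos: [453.7, -50.1, 250.4]
tcp_rot: [3.141, -0.0, 0.248]
ft_force: [-4.1, 0.1, 14.0]
opening: 0.005
grip_force: 6.6
```

```bash
python3 -c "
from cell import env
s=env.state();print(s['eef_pos'],s['ft_force'],s['moment'])"
```

```text
[453.73118772 -50.10416498 250.40471794] [-4.07486442  0.05321479 13.99978367] [-0.09034974  0.63334916 -0.02003246]
```

The force is 14.0 N down (14.6 N with friction) at about 0.132 rad, so a full 15 N would give about 0.15 rad. That's slightly slack, so I'll tighten by about 4 mm for margin.

Call:
carry_out(
  series=[
    [0,0,-0.005,0,0],
    [0,0,-0.02,0,0],
    [0,0,-0.06,0,1],
    [0,0,-0.1,0,1],
    [0.06,0,-0.1,0,1],
    [0.12,0,-0.1,0,1],
    [0.1375,0,-0.1,0,1],
    [0.1375,0,-0.1,0,1],
    [0.1375,0,-0.07,0,1],
    [0.1375,0,-0.045,0,1],
    [0.1375,0,-0.033,0,1],
    [0.1375,0,-0.0305,0,1],
    [0.1375,0,-0.0305,0,0],
    [0.1375,0,-0.0305,0,0],
    [0.1375,0,-0.0305,0,0],
    [0.1375,0,-0.0305,0,0],
    [0.1375,0,-0.0305,0,0],
    [0.1375,0,-0.0305,0,0],
    [0.1375,0,-0.0305,0,0],
    [0.1375,0,-0.0305,0,0],
  ],
)

```text
t: 24.8
eef_pos: [587.2, -16.5, 280.2]
tcp_rot: [3.141, 0.0, 0.248]
ft_force: [-0.1, 0.2, -0.1]
opening: 0.268
grip_force: 30.0
```

Call:
carry_out(
  series=[
    [0,0,0,0,0],
    [0,0,0,0,0],
  ],
)

```text
t: 25.05
eef_pos: [587.2, -16.4, 280.2]
tcp_rot: [3.141, 0.0, 0.248]
ft_force: [-0.0, 0.1, -0.8]
opening: 0.269
grip_force: 30.0
```

Call:
carry_out(
  series=[
    [0.001,0,0,0,0],
    [0.002,0,0,0,0],
    [0.003,0,0,0,0],
    [0.004,0,0,0,0],
    [0.0045,0,0,0,0],
    [0.0045,0,0,0,0],
    [0.0045,0,0,0,0],
    [0.0045,0,0,0,1],
    [0.0045,0,0,0,1],
    [0.0045,0,0,0,1],
    [0.0045,0,0,0,1],
    [0.0045,0,0,0,1],
    [0.0045,0,0,0,1],
    [0.0045,0,-0.03,0,1],
    [0.0045,0,-0.06,0,0],
    [-0.06,0,-0.06,0,0],
    [-0.12,0,-0.06,0,0],
    [-0.1375,0,-0.06,0,0],
    [-0.1375,0,-0.06,0,0],
    [-0.1375,0,-0.06,0,0],
  ],
)

```text
t: 27.55
eef_pos: [455.2, -50.1, 340.3]
tcp_rot: [3.141, -0.001, 0.248]
ft_force: [0.4, -0.1, -0.7]
opening: 0.426
grip_force: 0.0
```

Call:
carry_out(
  series=[
    [0,0,0.01,0,0],
    [0,0,0.03,0,0],
    [0,0,0.055,0,0],
    [0,0,0.07,0,0],
    [0,0,0.077,0,0],
    [0,0,0.079,0,0],
    [0,0,0.08,0,0],
    [0,0,0.0805,0,0],
    [0,0,0.081,0,0],
    [0,0,0.0815,0,0],
    [0,0,0.082,0,0],
    [0,0,0.083,0,0],
    [0,0,0.084,0,0],
    [0,0,0.085,0,0],
    [0,0,0.086,0,0],
    [0,0,0.087,0,0],
    [0,0,0.088,0,0],
    [0,0,0.089,0,0],
    [0,0,0.089,0,0],
    [0,0,0.089,0,0],
  ],
)

```text
t: 30.05
eef_pos: [453.7, -50.1, 251.9]
tcp_rot: [3.141, -0.0, 0.248]
ft_force: [-3.0, -0.1, 12.7]
opening: 0.005
grip_force: 6.5
```

```bash
python3 -c "
from cell import env
s=env.state();print(s['eef_pos'],s['ft_force'],s['moment'])"
```

```text
[453.72816154 -50.11639602 251.90074599] [-2.99995409 -0.12512968 12.73334853] [-0.11537236  0.65726868  0.04465139]
```

```bash
cat > m.py <<'E'
from cell import env
from h import *
F=[];M=[];Z=[]
for i in range(8):
    p,d=env.read_camera("side");s=env.state();F.append(s['ft_force']);Z.append(s['eef_pos'][2]);M.append(s['moment'])
print(np.mean(F,0),np.std(F,0),np.mean(Z)-190,np.mean(M,0))
c=env.get_calibration("side");u,v,P=cloud(d,c,c["cam_to_world"]);h=(u>210)&(u<275)&(v>165)&(v<205)&(P[:,2]>92)&(P[:,2]<135)
ex=np.array([np.cos(.248),np.sin(.248)]);ey=np.array([-ex[1],ex[0]]);q=(P[h][:,:2]-[486.8,-41.5])@np.c_[ex,ey];print(h.sum(),q.mean(0))
E
python3 m.py
```

```text
[-3.30804228 -0.55896489 13.08903563] [0.36920924 0.50702635 0.34548015] 61.909155453421874 [-0.1185406   0.65861413 -0.00452907]
62 [104.13113811   5.93918565]
```

The averaged force is 13.1 N down at 7.1 mm, with single readings noisy at about ±0.4 N. That means the slide needs roughly 6 mm more.

Call:
carry_out(
  series=[
    [0,0,-0.005,0,0],
    [0,0,-0.02,0,0],
    [0,0,-0.06,0,1],
    [0,0,-0.1,0,1],
    [0.06,0,-0.1,0,1],
    [0.12,0,-0.1,0,1],
    [0.142,0,-0.1,0,1],
    [0.142,0,-0.1,0,1],
    [0.142,0,-0.07,0,1],
    [0.142,0,-0.045,0,1],
    [0.142,0,-0.033,0,1],
    [0.142,0,-0.029,0,1],
    [0.142,0,-0.029,0,0],
    [0.142,0,-0.029,0,0],
    [0.142,0,-0.029,0,0],
    [0.142,0,-0.029,0,0],
    [0.142,0,-0.029,0,0],
    [0.142,0,-0.029,0,0],
    [0.142,0,-0.029,0,0],
    [0.142,0,-0.029,0,0],
  ],
)

```text
t: 32.95
eef_pos: [591.5, -15.3, 280.2]
tcp_rot: [3.141, 0.0, 0.248]
ft_force: [-0.1, 0.0, 0.1]
opening: 0.271
grip_force: 30.0
```

Call:
carry_out(
  series=[
    [0,0,0,0,0],
    [0,0,0,0,0],
    [0.0015,0,0,0,0],
    [0.003,0,0,0,0],
    [0.0045,0,0,0,0],
    [0.006,0,0,0,0],
    [0.0065,0,0,0,0],
    [0.0065,0,0,0,0],
    [0.0065,0,0,0,0],
  ],
)

```text
t: 34.08
eef_pos: [597.3, -13.9, 280.1]
tcp_rot: [-3.141, 0.002, 0.248]
ft_force: [-5.0, -2.8, 2.3]
opening: 0.271
grip_force: 30.0
```

Call:
carry_out(
  series=[
    [0,0,0,0,1],
    [0,0,0,0,1],
    [0,0,0,0,1],
    [0,0,0,0,1],
    [0,0,0,0,1],
    [0,0,0,0,1],
    [0,0,-0.03,0,1],
    [0,0,-0.06,0,0],
    [-0.06,0,-0.06,0,0],
    [-0.12,0,-0.06,0,0],
    [-0.1485,0,-0.06,0,0],
    [-0.1485,0,-0.06,0,0],
    [-0.1485,0,-0.06,0,0],
    [-0.1485,0,-0.06,0,0],
  ],
)

```text
t: 35.83
eef_pos: [454.7, -50.0, 340.1]
tcp_rot: [3.141, -0.0, 0.248]
ft_force: [1.2, 0.0, 0.1]
opening: 0.321
grip_force: 0.0
```

```bash
python3 m.py
```

```text
[ 0.39293809  0.19383355 -0.18544516] [0.3006232  0.24891575 0.50557364] 150.06111662149988 [0.02401983 0.00588418 0.01053468]
51 [113.91983175   3.97027723]
```

Call:
carry_out(
  series=[
    [0,0,0.01,0,0],
    [0,0,0.03,0,0],
    [0,0,0.055,0,0],
    [0,0,0.07,0,0],
    [0,0,0.077,0,0],
    [0,0,0.079,0,0],
    [0,0,0.08,0,0],
    [0,0,0.0805,0,0],
    [0,0,0.081,0,0],
    [0,0,0.0815,0,0],
    [0,0,0.082,0,0],
    [0,0,0.083,0,0],
    [0,0,0.084,0,0],
    [-0.0002,0,0.085,0,0],
    [-0.0003,0,0.086,0,0],
    [-0.0004,0,0.087,0,0],
    [-0.0004,0,0.088,0,0],
    [-0.0004,0,0.089,0,0],
    [-0.0004,0,0.089,0,0],
    [-0.0004,0,0.089,0,0],
  ],
)

```text
t: 38.72
eef_pos: [453.5, -50.1, 252.0]
tcp_rot: [3.141, -0.001, 0.248]
ft_force: [-2.4, 0.9, 14.2]
opening: 0.01
grip_force: 6.8
```

```bash
python3 m.py
```

```text
[-2.01343397  0.71560278 13.63326795] [0.42963432 0.36813402 0.55196778] 62.003703492496754 [ 0.14227321  0.40176699 -0.00562927]
62 [109.62311409   5.71179799]
```

The averaged force is 13.8 N with bias removed, at 7.0 mm. Another 1.8 mm gives 15 N at about 0.136 rad, so I'll press on and hold.

Call:
carry_out(
  series=[
    [0,0,0.0007,0,0],
    [-0.0001,0,0.0014,0,0],
    [-0.0002,0,0.0018,0,0],
    [-0.0002,0,0.0018,0,0],
    [-0.0002,0,0.0018,0,0],
    [-0.0002,0,0.0018,0,0],
    [-0.0002,0,0.0018,0,0],
    [-0.0002,0,0.0018,0,0],
    [-0.0002,0,0.0018,0,0],
    [-0.0002,0,0.0018,0,0],
    [-0.0002,0,0.0018,0,0],
  ],
)

```text
t: 40.5
eef_pos: [453.4, -50.2, 250.3]
tcp_rot: [3.141, -0.001, 0.247]
ft_force: [-1.1, 1.8, 13.3]
opening: 0.008
grip_force: 7.3
```

```bash
sed -i 's/range(8)/range(16)/' m.py; python3 m.py
```

```text
[-1.43079559  1.71986365 14.48294783] [0.35994557 0.28301866 0.60915976] 60.28772954049526 [0.29347247 0.29356098 0.00304553]
68 [108.60759728   5.38032856]
```

The force is 14.7 N down (14.85 N in total) at about 0.134 rad. I'll nudge it 0.3 mm, hold another second, then verify.

Call:
carry_out(
  series=[
    [0,0,0.0003,0,0],
    [0,0,0.0003,0,0],
    [0,0,0.0003,0,0],
    [0,0,0.0003,0,0],
    [0,0,0.0003,0,0],
    [0,0,0.0003,0,0],
    [0,0,0.0003,0,0],
    [0,0,0.0003,0,0],
  ],
)

```text
t: 42.3
eef_pos: [453.4, -50.2, 250.0]
tcp_rot: [3.141, -0.002, 0.247]
ft_force: [-1.3, 2.6, 14.1]
opening: 0.003
grip_force: 7.3
```

```bash
python3 m.py; python3 -c "
from cell import env
import cv2
p,d=env.read_camera('side');cv2.imwrite('pics/s5.png',cv2.resize(p[120:240,200:350,::-1],None,fx=5,fy=5,interpolation=cv2.INTER_CUBIC))"
```

```text
[-1.5052076   1.55234772 14.8802569 ] [0.53207275 0.43536973 0.63663056] 59.99519050180268 [0.29145663 0.30301915 0.00279207]
68 [108.30766872   5.67328921]
```

View pics/s5.png

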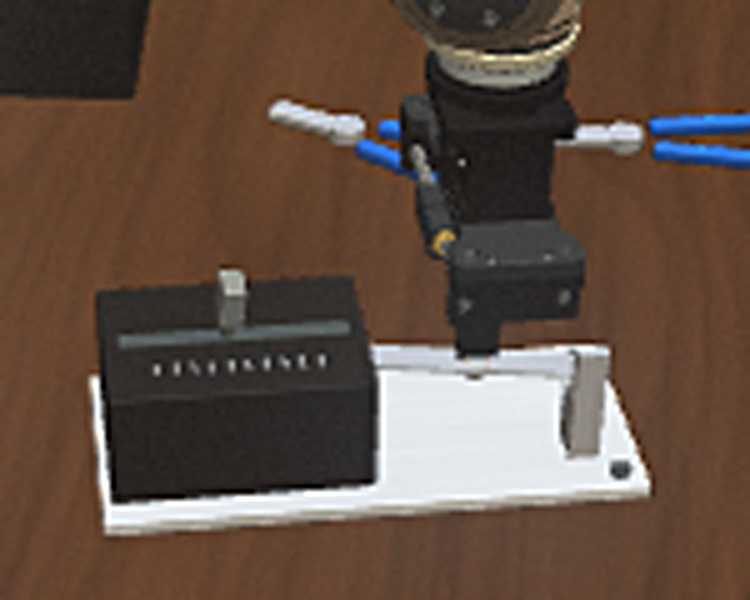

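The mean force is 15.1 N at 9.0 mm (about 0.139 rad), and the view shows the tip at (575,360) level with the step. I'll let go and retract.

Call:
carry_out(
  series=[
    [0,0,-0.004,0,0],
    [0,0,-0.012,0,0],
    [0,0,-0.03,0,0],
    [0,0,-0.07,0,0],
    [0,0,-0.12,0,0],
    [0,0,-0.12,0,0],
    [0,0,-0.12,0,0],
    [0,0,-0.12,0,0],
  ],
)

```text
t: 44.15
eef_pos: [453.2, -50.2, 368.0]
tcp_rot: [-3.141, 0.002, 0.247]
ft_force: [-0.2, 0.1, -0.7]
opening: 0.001
grip_force: 0.0
```

```bash
python3 m.py; python3 -c "
from cell import env
print(env.job_done())"
```

```text
[-0.26724173  0.05306649 -0.04670526] [0.28387483 0.49958334 0.49772137] 178.81442843694128 [0.00820541 0.0146596  0.0051002 ]
52 [113.90962264   4.56616422]
the job is handed in; nothing more can be done
None
```

I handed the job in with the tongue let go and the slide tightened about 50 mm (to roughly 54 mm): a 15.1 N press held for over a second bent the tongue to about 0.139 rad (target 0.13 ± 0.025), but the as-found trial rests on only a few noisy readings (about 15 N), and no verdict came back.

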